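Load the sample rack into the blood analyser until it meets its stop

TASK

Load the long sample rack, the one with four tubes, into the analyser: set it down in the metal loading lane with its tubes towards the tunnel, then slide it gently into the tunnel until you feel it come up solidly against the stop inside. Do not ram it; leave it fully home, lying flat in the lane, and let go of it. Do not disturb the short two-tube rack.

Things in the scene. Friction and masses are not known exactly. Their poses are not given: they have to be found in the camera images.
- rack: Long grey sample rack (sizes in mm): bar 140 long (x), 36 wide (y), 40 high, four capped tubes in a row (to 66 high) on its front two thirds; +x points to this nose end. At the tail stands the grip, a grey upright block 24 x 24, centred 42 behind the origin (x = -42), top 92 above the underside. Origin: centre of the underside. About 0.35 kg, heaviest near the grip.
- short_rack: A shorter grey rack of the same make, not to be used (mm): 98 long, 36 wide, 40 high, two tubes, same grip block (centre 21 behind the origin, top at 92). Origin: centre of the underside, +x to the tube end.
- analyser: Fixed white blood analyser (mm). Origin: on the counter, mid-lane at the tunnel mouth; +x runs along the metal lane into the tunnel, z up. Open lane x = -180 to 0: floor 6 above the counter, rails to 18, 52 clear between them. Grey tunnel x = 0 to 140: 68 wide and 80 high inside, roof top at 88. Cabinet 300 high from x = 140. A stop hidden in the tunnel halts the rack's nose at x = 30 to 85.
- seat (a joint): Sensing plate on the face of the hidden stop, pushed in by the rack's nose: 0 when free, 10 mm (0.010) when the rack is solidly against the stop. Its own spring is very light (at most 0.6 N, less than the resting rack's friction). The stop behind it is cushioned with hard rubber: it gives 1 mm per 4 N; about 5 N means home, 30 N is ramming.
Mind the look-alikes: they are no part of the job. Leave any red look-alike of the rack alone.

How it is judged:
At the end, for the whole second after the job is handed in: The long rack lies still, flat on the lane floor between the rails and in line with the lane (within 14 mm sideways, about 11 degrees), its nose in the tunnel and within 6 mm of the hidden stop (sensing plate pressed in by more than 4 mm of its 10) (value of joint seat above 0.004 m and x of rack in the frame of analyser above -0.055 m and y of rack in the frame of analyser between -0.014 and 0.014 m and z of rack in the frame of analyser below 0.012 m and angle between the x axis of rack and the x axis of analyser, either way round below 0.2 rad and angle between rack's own z axis and vertical below 0.1 rad and linear speed of rack below 0.01 m/s); the robot touches nothing.
It fails at once if the rack is rammed: pressed against the stop or the tunnel with more than 30 N (contact force between rack and analyser above 30 N).
It fails at once if the short rack is disturbed: moved more than 30 mm (distance of short_rack from where it was at the start of the episode above 0.03 m).
It also fails if it takes over 43 s, if anything falls off the work surface, if the arm or the gripper's body presses on something with over 40 N, if the wrist force passes 120 N, or if a joint passes its speed limit or range.

ROBOT

A 6-joint arm with a two-finger parallel gripper is mounted at the origin on the work surface. World frame = base frame: x ahead of the robot, y to its left, z up, the work surface at z = 0. Lengths are in m, angles in rad, forces in N, time in s.
With the tool pointing down it reaches from about 0.375 to 0.9 m from the base axis. Payload 3.1 kg.
Tool frame: the origin (TCP) lies midway between the tips of the shut fingers; the grasp point (between the pads) lies 19 mm behind it; z points along the fingers, y is the direction in which the jaws open and shut (so a half turn about z gives the same grasp; the last joint's range is limited). The gripper opens to 87 mm and grips with 3 to 60 N. Pads are 19 mm wide; open, the fingers measure 117 mm over their backs; the gripper's body (75 mm by 190 mm) begins 51 mm behind the grasp point.
Start: joints at [-1.478, 0.527, 1.433, -0, 1.181, -0.178], TCP at [0.167, -0.602, 0.223] pointing down, gripper open.
Joint ranges: [-3.08, 3.08], [-0.75, 2.2], [0.22, 2.44], [-1.43, 4.57], [0, 2.65], [-2.85, 2.85]. Speed limits (rad/s): [2.79, 2.79, 3.14, 3.14, 3.14, 3.14].

INTERFACE

Orientations are given as a unit quaternion [x, y, z, w].
In Python, from rig import robot gives the robot as it stands.
- The arm moves only by the tool move_arm, never from a script. Its argument "rows" is one flat list of numbers, 7 for each row, row after row: the shift along the world's x, y, z in mm, then the turn, a rotation vector about the world's x, y, z in rad, then the closure, from 0 (fully open) to 1 (shut). A call has 1 to 12 rows; each row shifts and turns the commanded pose from where the row before left it; what a row does not reach is not made up. A row lasts 1/10 s, in which the tool goes at most 50 mm and 8.59 degrees, less where a joint would pass 70% of its speed; a pose out of reach is approached as far as the arm can. A call with a gripper value outside its range is refused whole. The fingers move at their own pace and stop on an object; "grip_force" is the grip in N (left out, the last holds). Time passes only in rows, so rows that do not move let the fingers close. It gives the time, the measured TCP pose, the force and the opening at its end, in the units of the state.
- robot.get_obs(): the state, without advancing time (a new reading comes with each control period).
- robot.camera(name): name is "scene" or "top" or "wrist"; returns a dict with "color" (420x560x3 uint8, red, green, blue), "z_map" (420x560 float32, m along the optical axis (not along the pixel's ray), 0 where there is no reading), "camera_matrix" (3x3 intrinsics, pixels), "R" (3x3) and "t" (3): a world point X has camera coordinates R X + t; the wrist camera has in their place "tool_from_camera" (4x4, takes a point from camera to tool coordinates, whose origin is the TCP and whose axes are the flange's). Camera axes: x right, y down, z forward; pixel columns grow to the right and rows downward; lengths in m; the calibration is good to about 2 mm. A picture is of the moment at which its call begins: read the wrist's pose just before it.
- robot.hand_in(): hands the job in, once; it reports no verdict.
Trained networks look in the newest picture that a camera, given by its name, has taken for a name from the list of things; names that differ only in an ending like _2 or _b are one class to them, and where a whole thing is asked for, a point or a joint stands for the part that bears it (a point fixed in the world has none). Each returns a list of dicts, best first, with "conf" (0 to 1); they miss things now and then, are a little off and sometimes report something else, mostly with a low value. They report only what shows in the picture. A call takes as long as a camera call. They do not tell look-alikes from the thing itself.
- robot.search_frame(camera, thing): "at" ([column, row] in pixels, amid what is visible of it).
- robot.spot_point(camera, thing): "at" ([column, row] in pixels: a listed point, or the origin of a listed thing).
The state is a dict: "time": time; "q": joint angles; "joint_velocities": joint speeds; "joint_torque": joint torques, N m; "position": TCP position; "tool_rot": TCP orientation; "ft_force": force on the tool from outside, world axes, zero at the start; "moment": the same for the moment, N m; "grip_width": finger opening in m.
Only numpy, scipy, OpenCV 4.12 (cv2) and the standard library are available. Lean on these libraries where they do the work, as an engineer would, in place of code of your own. Each camera call takes 0.05 s, during which the arm holds its last target.

## Working session

There is one attempt and no reset: what is moved stays moved. The work goes in short steps, Python scripts to look and compute and a tool call to move; the robot and the scene stay as the last step left them, time stands still between calls to the robot, and variables do not carry over. Pictures are saved under pics/ and viewed, and the job is handed in when it is done.

Besides the shell and the picture viewer there is one more tool, called by a JSON object that holds its "api" and its "payload", one argument or row to a line. move_arm: Moves the arm, as the interface text tells. Its arguments: {"type":"object","properties":{"rows":{"type":"array","items":{"type":"number"}},"grip_force":{"type":"number"}},"required":["rows"]}

```bash
mkdir -p pics; ls; cat > h.py <<'E'
import numpy as np, cv2
from rig import robot
from scipy.spatial.transform import Rotation as Ro
def snap(name,f):
    o=robot.get_obs(); c=robot.camera(name)
    cv2.imwrite('pics/'+f,cv2.cvtColor(c['color'],cv2.COLOR_RGB2BGR))
    if 'R' in c and 't' in c: R,t=np.array(c['R']),np.array(c['t'])
    else:
        T=np.array(c['tool_from_camera']); W=np.eye(4); W[:3,:3]=Ro.from_quat(o['tool_rot']).as_matrix(); W[:3,3]=o['position']
        M=np.linalg.inv(W@T); R,t=M[:3,:3],M[:3,3]
    c['R2'],c['t2']=R,t
    # world cloud
    K=np.array(c['camera_matrix']); z=c['z_map']; v,u=np.indices(z.shape)
    P=np.stack([(u-K[0,2])/K[0,0]*z,(v-K[1,2])/K[1,1]*z,z],-1)
    W=(P-t)@R; W[z<=0]=np.nan
    c['W']=W
    return c
E
python3 - <<'E'
from h import *
for n in ['scene','top','wrist']:
    c=snap(n,n+'1.png'); print(n,c['R2'].T@-c['t2'])
    np.savez('/tmp/'+n+'1.npz',W=c['W'],color=c['color'])
    for th in ['rack','short_rack','analyser','seat']:
        for r in robot.search_frame(n,th): 
            u,v=np.round(r['at']).astype(int); print(th,'F',r, c['W'][min(v,419),min(u,559)].round(3))
        for r in robot.spot_point(n,th): print(th,'S',r)
print(robot.get_obs())
E
```

```text
pics
scene [ 1.11666173 -0.65404057  1.29955244]
rack F {'at': [227.5, 214.1], 'conf': 0.76} [ 0.446 -0.281  0.039]
rack F {'at': [127.5, 275.7], 'conf': 0.67} [ 0.425 -0.611  0.038]
rack S {'at': [233.5, 218.6], 'conf': 0.83}
rack S {'at': [132.8, 284.8], 'conf': 0.67}
short_rack F {'at': [265.2, 246.5], 'conf': 0.75} [ 0.613 -0.276  0.074]
short_rack S {'at': [269.8, 252.5], 'conf': 0.71}
analyser F {'at': [446.6, 82.9], 'conf': 0.89} [0.634 0.38  0.281]
analyser S {'at': [369.0, 150.5], 'conf': 0.86}Traceback (most recent call last):
  File "<stdin>", line 8, in <module>
ValueError: it knows: analyser, rack, short_rack
```

```bash

python3 - <<'E'
from h import *
for n in ['top','wrist']:
    c=snap(n,n+'1.png'); print(n,c['R2'].T@-c['t2'])
    np.savez('/tmp/'+n+'1.npz',W=c['W'],color=c['color'])
    for th in ['rack','short_rack','analyser']:
        for r in robot.search_frame(n,th): 
            u,v=np.round(r['at']).astype(int); print(th,'F',r, c['W'][min(v,419),min(u,559)].round(3))
        for r in robot.spot_point(n,th): print(th,'S',r)
print(robot.get_obs())
E
```

```text
top [ 0.40377659 -0.16990492  1.1775439 ]
rack F {'at': [433.4, 233.6], 'conf': 0.87} [ 0.429 -0.603  0.044]
rack F {'at': [313.8, 227.3], 'conf': 0.76} [ 0.439 -0.265  0.068]
rack S {'at': [314.2, 228.5], 'conf': 0.87}
rack S {'at': [431.8, 233.4], 'conf': 0.85}
short_rack F {'at': [310.1, 169.5], 'conf': 0.7} [ 0.604 -0.253  0.036]
short_rack S {'at': [309.6, 170.9], 'conf': 0.59}
short_rack S {'at': [142.0, 191.5], 'conf': 0.33}
analyser F {'at': [45.9, 167.8], 'conf': 0.85} [0.553 0.376 0.258]
analyser S {'at': [140.9, 190.3], 'conf': 0.91}
wrist [ 0.24557712 -0.58055377  0.3845384 ]
{'time': 1.1, 'q': array([-1.47849587e+00,  5.27493711e-01,  1.43267689e+00,  4.33081376e-06,
        1.18140764e+00, -1.78502279e-01]), 'joint_velocities': array([-0.00072343,  0.00017425, -0.00204979,  0.00236505, -0.00024912,
        0.00064817]), 'joint_torque': array([ 1.44386708e-03, -4.40022469e+01, -1.76985025e+01,  6.33422309e-02,
        5.03395102e-02, -3.25514497e-05]), 'position': array([ 0.16721775, -0.6022031 ,  0.22255964]), 'tool_rot': array([9.90847342e-01, 1.34987201e-01, 1.69092505e-06, 7.28652357e-06]), 'ft_force': array([ 0.43805235,  0.24604538, -0.22559381]), 'moment': array([-0.00167937,  0.01655786, -0.03618372]), 'grip_width': 0.08686278269121149}
```

View pics/scene1.png

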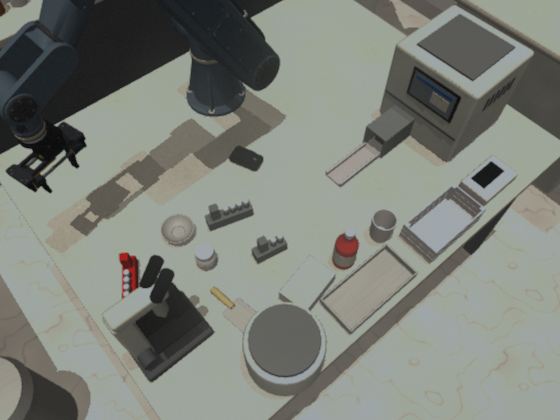

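View pics/top1.png

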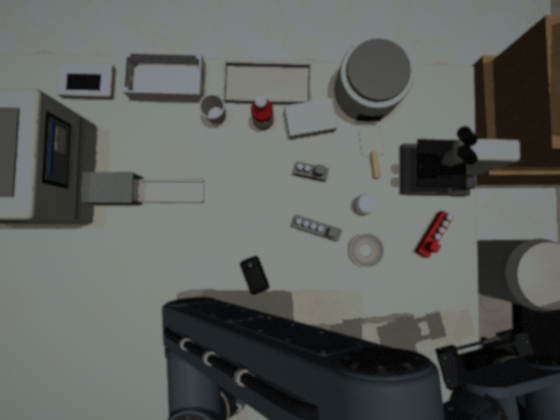

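The grey long rack is at about (314,228) in the top view, with its tubes pointing left towards the lane. The red look-alike is at (434,233), the short rack at (310,171), and the lane runs from (204,191) to the tunnel mouth at (141,189). Next I fit the poses.

```bash

python3 - <<'E'
from h import *
for n in ['top1','scene1']:
    d=np.load(f'/tmp/{n}.npz'); W=d['W']
    def sel(x0,x1,y0,y1,z0,z1): 
        m=(W[...,0]>x0)&(W[...,0]<x1)&(W[...,1]>y0)&(W[...,1]<y1)&(W[...,2]>z0)&(W[...,2]<z1); return W[m]
    print(n)
    t=sel(.2,.8,-.5,.1,-.02,.02); print('table z',np.median(t[:,2]))
    for nm,b in dict(long=(.37,.51,-.37,-.17),short=(.55,.67,-.33,-.17)).items():
        g=sel(*b,.08,.11); gc=(g.min(0)+g.max(0))/2
        p=sel(*b,.02,.11); r=cv2.minAreaRect(p[:,:2].astype(np.float32))
        print(nm,'grip',len(g),gc.round(4),np.ptp(g,axis=0).round(3),np.median(g[:,2]).round(3),'rect',r, 'mean',p.mean(0).round(3))
        gr=cv2.minAreaRect(g[:,:2].astype(np.float32)); print('  griprect',gr)
        tu=sel(*b,.055,.075); print('  tubes',len(tu),tu.mean(0).round(3), np.ptp(tu,axis=0).round(3))
    tun=sel(.42,.65,.1,.42,.08,.1); print('tunnel',cv2.minAreaRect(tun[:,:2].astype(np.float32)),tun.min(0).round(3),tun.max(0).round(3))
    rl=sel(.42,.65,-.05,.2,.012,.03); print('rails',len(rl),cv2.minAreaRect(rl[:,:2].astype(np.float32)) if len(rl) else '',rl.min(0),rl.max(0))
    a=sel(.42,.65,-.03,.17,.003,.03); print('lane',len(a),cv2.minAreaRect(a[:,:2].astype(np.float32)),a.min(0).round(3),a.max(0).round(3))
E
python3 - <<'E'
import cv2
a=cv2.imread('pics/top1.png')[140:260,70:350]; cv2.imwrite('pics/top1z.png',cv2.resize(a,None,fx=2.8,fy=2.8,interpolation=cv2.INTER_CUBIC))
E
```

```text
top1
table z -0.0007552121542440545
long grip 82 [ 0.4278 -0.3124  0.0878] [0.024 0.026 0.013] 0.09 rect ((0.44001471996307373, -0.2730167508125305), (0.14005735516548157, 0.035948313772678375), 73.30706787109375) mean [ 0.439 -0.271  0.05 ]
  griprect ((0.4279671609401703, -0.31307584047317505), (0.024173950776457787, 0.023688651621341705), 73.95198059082031)
  tubes 112 [ 0.445 -0.256  0.065] [0.048 0.098 0.015]
short grip 80 [ 0.5998 -0.2741  0.0881] [0.025 0.027 0.015] 0.091 rect ((0.6035482883453369, -0.2536346912384033), (0.09802563488483429, 0.03618103265762329), 78.317138671875) mean [ 0.601 -0.253  0.051]
  griprect ((0.5998253226280212, -0.2738824784755707), (0.023805975914001465, 0.024343181401491165), 74.69918823242188)
  tubes 62 [ 0.604 -0.239  0.064] [0.03  0.069 0.018]
tunnel ((0.5412759780883789, 0.31132420897483826), (0.14710384607315063, 0.21473412215709686), 89.47077941894531) [0.435 0.238 0.08 ] [0.649 0.386 0.1  ]
rails 261 ((0.5394813418388367, 0.12886205315589905), (0.06790845841169357, 0.14035256206989288), 1.4337910413742065) [0.50404014 0.05801244 0.0122154
[... 794 characters left out ...]
mean [ 0.608 -0.263  0.052]
  griprect ((0.6001894474029541, -0.2774343490600586), (0.02477845922112465, 0.027203261852264404), 75.28662872314453)
  tubes 92 [ 0.608 -0.251  0.065] [0.027 0.076 0.02 ]
tunnel ((0.5439009070396423, 0.30860331654548645), (0.21311630308628082, 0.1492556929588318), 0.5964641571044922) [0.437 0.234 0.08 ] [0.65  0.384 0.1  ]
rails 239 ((0.5385701656341553, 0.12726518511772156), (0.07139486074447632, 0.14622725546360016), 2.246330499649048) [0.50137302 0.05406041 0.01200703] [0.57502872 0.19924634 0.02546045]
lane 1090 ((0.5359906554222107, 0.07052482664585114), (0.2278708666563034, 0.1993197500705719), 0.2763252556324005) [ 0.422 -0.029  0.003] [0.65  0.17  0.025]
```

View pics/top1z.png

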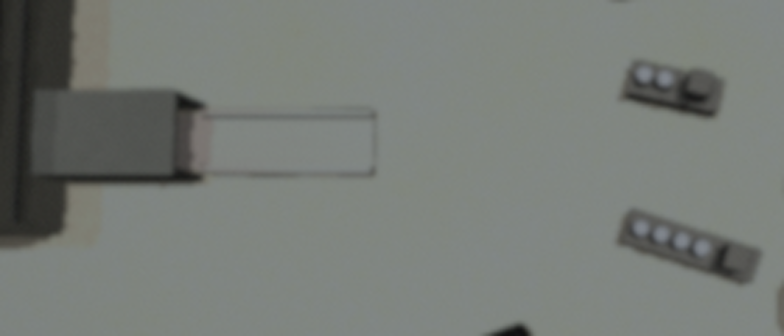

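```bash

python3 - <<'E'
from h import *
for n in ['top1','scene1']:
    d=np.load(f'/tmp/{n}.npz'); W=d['W']
    def sel(x0,x1,y0,y1,z0,z1): 
        m=(W[...,0]>x0)&(W[...,0]<x1)&(W[...,1]>y0)&(W[...,1]<y1)&(W[...,2]>z0)&(W[...,2]<z1); return W[m]
    t=sel(.48,.60,.2,.36,.08,.096); print(n,'roof',cv2.minAreaRect(t[:,:2].astype(np.float32)),t.min(0).round(3),t.max(0).round(3))
    for x0,x1 in ((.49,.535),(.545,.59)):
        r=sel(x0,x1,.04,.23,.012,.024); p=np.polyfit(r[:,1],r[:,0],1) if len(r)>5 else None
        print(len(r),p, np.polyval(p,.14) if p is not None else '', r[:,1].min())
    e=[]
    for y in np.arange(.245,.36,.01):
        s=t[abs(t[:,1]-y)<.006]; e.append((y,s[:,0].min(),s[:,0].max())) if len(s) else 0
    e=np.array(e); print(e.round(3).tolist()); print(np.polyfit(e[:,0],(e[:,1]+e[:,2])/2,1))
    # cabinet front face & top
    c=sel(.3,.8,.3,.7,.29,.32); print('cab top',cv2.minAreaRect(c[:,:2].astype(np.float32)))
E
python3 - <<'E'
from h import *
for n in ['top','scene']:
    c=robot.camera(n); K=np.array(c['camera_matrix']);R=np.array(c['R']);t=np.array(c['t']);C=-R.T@t
    for th in ['analyser','rack']:
      for r in robot.spot_point(n,th):
        dd=R.T@np.linalg.solve(K,[*r['at'],1]); print(n,th,r['conf'],(C-dd*C[2]/dd[2]).round(4))
E
```

```text
top1 roof ((0.5348878502845764, 0.29912474751472473), (0.08137021213769913, 0.12236182391643524), 1.6928285360336304) [0.493 0.238 0.081] [0.577 0.36  0.094]
175 [-0.02726772  0.5123187 ] 0.5085012194972358 0.05801243671255468
145 [-0.01198769  0.57007332] 0.568395045752702 0.05993666195966571
[[0.245, 0.496, 0.577], [0.255, 0.496, 0.577], [0.265, 0.495, 0.576], [0.275, 0.495, 0.576], [0.285, 0.495, 0.576], [0.295, 0.495, 0.575], [0.305, 0.494, 0.575], [0.315, 0.494, 0.575], [0.325, 0.494, 0.574], [0.335, 0.494, 0.574], [0.345, 0.493, 0.574], [0.355, 0.493, 0.574]]
[-0.02694573  0.54299397]
cab top ((0.581750750541687, 0.41845089197158813), (0.2984555959701538, 0.08675331622362137), 3.3469231128692627)
scene1 roof ((0.5344885587692261, 0.29698559641838074), (0.08681593090295792, 0.12704439461231232), 1.2234009504318237) [0.491 0.234 0.08 ] [0.579 0.36  0.096]
142 [-0.02721178  0.51287681] 0.5090671556686533 0.05453283404948928
137 [-0.0203582   0.57153041] 0.5686802623437536 0.05625095863921751
[[0.245, 0.495, 0.579], [0.255, 0.495, 0.579], [0.265, 0.494, 0.578], [0.275, 0.495, 0.577], [0.285, 0.493, 0.577], [0.295, 0.491, 0.577], [0.305, 0.493, 0.576], [0.315, 0.491, 0.575], [0.325, 0.493, 0.576], [0.335, 0.493, 0.575], [0.345, 0.497, 0.577], [0.355, 0.491, 0.575]]
[-0.02259743  0.5418848 ]
cab top ((0.5796012282371521, 0.5150448083877563), (0.3021414279937744, 0.28683844208717346), 1.6262316703796387)
top analyser 0.66 [0.5426 0.2405 0.    ]
top rack 0.97 [ 0.4364 -0.6223  0.    ]
top rack 0.93 [ 0.4407 -0.2652  0.    ]
scene analyser 0.68 [0.5435 0.2171 0.    ]
scene rack 0.69 [ 0.4336 -0.6167  0.    ]
scene rack 0.63 [ 0.4426 -0.272   0.    ]
```

{"api": "move_arm", "payload": {
  "rows": [33,36,0,0,0,0.126,0,33,36,0,0,0,0.126,0,33,36,0,0,0,0.126,0,33,36,0,0,0,0.126,0,33,36,0,0,0,0.126,0,33,36,0,0,0,0.126,0,33,36,0,0,0,0.126,0,30,36,0,0,0,0.126,0,0,0,0,0,0,0,0,0,0,0,0,0,0,0],
  "grip_force": 50
}}

```text
time: 2.4
position: [0.4289, -0.3134, 0.2227]
tool_rot: [0.802, 0.598, -0.0, 0.0]
ft_force: [-0.7, -0.7, -0.2]
grip_width: 0.0873
```

```bash

python3 - <<'E'
from h import *
o=robot.get_obs(); R=Ro.from_quat(o['tool_rot']).as_matrix(); print(o['time'],o['position'],R.round(4).tolist(),o['q'])
c=snap('wrist','w2.png'); W=c['W']
def sel(x0,x1,y0,y1,z0,z1): 
    m=(W[...,0]>x0)&(W[...,0]<x1)&(W[...,1]>y0)&(W[...,1]<y1)&(W[...,2]>z0)&(W[...,2]<z1); return W[m]
for z0,z1 in((.08,.11),(.02,.11),(.03,.05)):
    g=sel(.37,.51,-.37,-.17,z0,z1)
    if len(g)>5: print(len(g),cv2.minAreaRect(g[:,:2].astype(np.float32)),np.median(g[:,2]))
E
```

```text
2.4 [ 0.42886059 -0.31336023  0.2226994 ] [[0.2856, 0.9583, -0.0001], [0.9583, -0.2856, -0.0007], [-0.0007, 0.0001, -1.0]] [-8.41252526e-01  4.01282573e-01  1.66745824e+00 -5.87053600e-04
  1.07238919e+00 -5.51337466e-01]
807 ((0.4270313084125519, -0.3144853711128235), (0.024213336408138275, 0.023685608059167862), 73.33482360839844) 0.09165786874778514
5422 ((0.43906399607658386, -0.2742588520050049), (0.139115571975708, 0.03602615371346474), 73.28909301757812) 0.04058342869026984
3393 ((0.43906399607658386, -0.2742588520050049), (0.139115571975708, 0.03602615371346474), 73.28909301757812) 0.03986650700033508
```

View pics/w2.png

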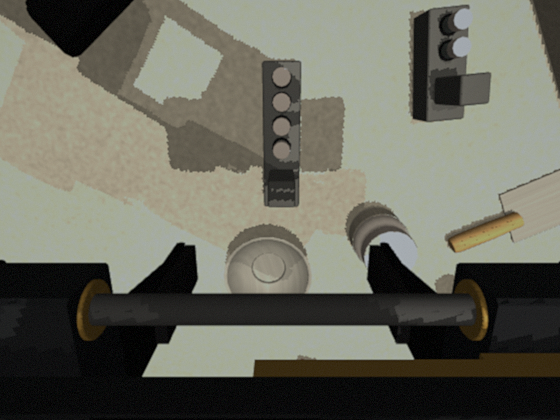

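The wrist picture shows the four-tube grey rack at column ~281 with its grip at (281,188). It lines up with the tool, and the short rack is well to the right. Now I lower and grasp.

{"api": "move_arm", "payload": {
  "rows": [-2,-1,-45,0,0,0,0,0,0,-45,0,0,0,0,0,0,-45,0,0,0,0,0,0,-25,0,0,0,0,0,0,-10,0,0,0,0,0,0,0,0,0,0,0,0,0,0,0,0,0,1,0,0,0,0,0,0,1,0,0,0,0,0,0,1,0,0,0,0,0,0,1,0,0,0,0,0,0,1],
  "grip_force": 50
}}

```text
time: 3.55
position: [0.4265, -0.3153, 0.0532]
tool_rot: [0.802, 0.597, 0.0, 0.001]
ft_force: [0.0, 0.4, -0.1]
grip_width: 0.0552
```

{"api": "move_arm", "payload": {
  "rows": [0,0,0,0,0,0,1,0,0,0,0,0,0,1,0,0,0,0,0,0,1,0,0,0,0,0,0,1,0,0,0,0,0,0,1,0,0,0,0,0,0,1]
}}

```text
time: 4.15
position: [0.4264, -0.3153, 0.0524]
tool_rot: [0.802, 0.597, 0.0, 0.0]
ft_force: [0.2, -0.6, -1.2]
grip_width: 0.0235
```

{"api": "move_arm", "payload": {
  "rows": [0,0,10,0,0,0,1,0,0,20,0,0,0,1,0,0,25,0,0,0,1,0,0,25,0,0,0,1,0,0,20,0,0,0,1,0,0,0,0,0,0,1,0,0,0,0,0,0,1]
}}

```text
time: 4.85
position: [0.4258, -0.3149, 0.1526]
tool_rot: [0.802, 0.597, -0.0, -0.0]
ft_force: [0.1, -0.1, -4.1]
grip_width: 0.0237
```

```bash
cat >> h.py <<'E'
def rackfit(f,cam='wrist'):
    """rack as seen by camera, expressed in the tool frame; fits bar top plane"""
    o=robot.get_obs(); c=snap(cam,f); W=c['W']
    R=Ro.from_quat(o['tool_rot']).as_matrix(); p=np.array(o['position'])
    T=(W-p)@R  # tool coords: x = nose dir, z down
    print('t',o['time'],'pos',p.round(4),'yaw x',np.degrees(np.arctan2(R[1,0],R[0,0])).round(2),'F',o['ft_force'].round(1),'M',o['moment'].round(2),'w',o['grip_width'].round(4))
    m=(T[...,0]>-.04)&(T[...,0]<.13)&(abs(T[...,1])<.025)&(T[...,2]>-.005)&(T[...,2]<.04)
    P=W[m]; Q=T[m]
    # bar top plane: RANSAC-like iterative
    s=Q[(Q[:,2]>0)]; 
    lo=np.median(s[:,2]); k=abs(s[:,2]-lo)<.008
    for _ in range(6):
        A=np.c_[s[k][:,:2],np.ones(k.sum())]; co=np.linalg.lstsq(A,s[k][:,2],rcond=None)[0]
        r=s[:,2]-np.c_[s[:,:2],np.ones(len(s))]@co; k=abs(r)<.0025
    print('bar plane tool: dz/dx %.4f dz/dy %.4f z0 %.4f n %d'%(*co,k.sum()))
    b=s[k]; print('bar rect tool',cv2.minAreaRect(b[:,:2].astype(np.float32)), 'world',cv2.minAreaRect(P[(Q[:,2]>0)][k][:,:2].astype(np.float32)),'z med',np.median(P[(Q[:,2]>0)][k][:,2]))
    print('nose x', b[:,0].max(),'y lims',b[:,1].min(),b[:,1].max())
    return c
E
python3 -c "
from h import *
rackfit('w3.png')"
```

```text
Traceback (most recent call last):
  File "h.py", line 23, in rackfit
    print('t',o['time'],'pos',p.round(4),'yaw x',np.degrees(np.arctan2(R[1,0],R[0,0])).round(2),'F',o['ft_force'].round(1),'M',o['moment'].round(2),'w',o['grip_width'].round(4))
                                                                                                                                                        ^^^^^^^^^^^^^^^^^^^^^
AttributeError: 'float' object has no attribute 'round'
```

View pics/w3.png

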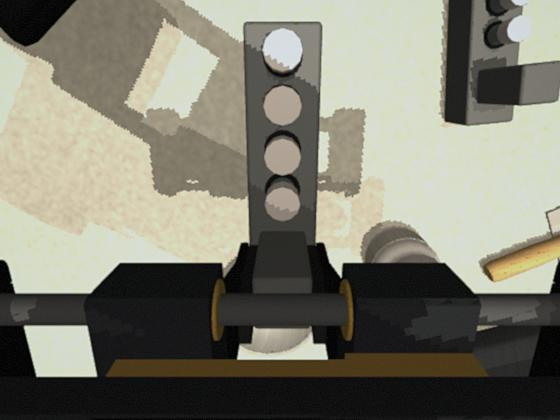

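```bash
sed -i "s/o\['grip_width'\].round(4)/round(float(o['grip_width']),4)/" h.py
python3 -c "
from h import *
rackfit('w3.png')"
```

```text
t 4.9 pos [ 0.4254 -0.3144  0.1518] yaw x 73.27 F [ 0.2  0.2 -3.7] M [-0.1  -0.07  0.04] w 0.0233
bar plane tool: dz/dx 0.0003 dz/dy -0.0023 z0 0.0126 n 10724
bar rect tool ((0.05804719030857086, -0.0004050303250551224), (0.10889063030481339, 0.03605499118566513), 0.055262159556150436) world ((0.4417385160923004, -0.2586718499660492), (0.10889152437448502, 0.036055032163858414), 73.21599578857422) z med 0.1392501828241664
nose x 0.11249675917622191 y lims -0.018458102965918755 0.0176279172650733
```

The rack hangs level in the jaws, with its nose 112 mm ahead of the TCP. The next move carries it over the lane.

{"api": "move_arm", "payload": {
  "rows": [5,18,10,0,0,0.016,1,10,36,10,0,0,0.028,1,10,36,0,0,0,0.028,1,10,36,0,0,0,0.028,1,10,36,0,0,0,0.028,1,10,36,0,0,0,0.028,1,10,36,0,0,0,0.028,1,10,36,0,0,0,0.028,1,10,36,0,0,0,0.028,1,10,36,0,0,0,0.028,1,10,36,0,0,0,0.028,1,10,30,0,0,0,0.022,1]
}}

```text
time: 6.15
position: [0.5401, 0.0948, 0.1708]
tool_rot: [0.697, 0.717, -0.001, -0.002]
ft_force: [0.1, 0.4, -3.3]
grip_width: 0.0237
```

{"api": "move_arm", "payload": {
  "rows": [0,2,0,0,0,0,1,0,0,0,0,0,0,1,0,0,0,0,0,0,1]
}}

```text
time: 6.45
position: [0.5401, 0.0942, 0.1715]
tool_rot: [0.698, 0.716, -0.001, -0.001]
ft_force: [-0.4, -0.8, -2.9]
grip_width: 0.0235
```

```bash
cat > lane.py <<'E'
from h import *
import sys
c=rackfit(sys.argv[1]); W=c['W']
def sel(x0,x1,y0,y1,z0,z1): 
    m=(W[...,0]>x0)&(W[...,0]<x1)&(W[...,1]>y0)&(W[...,1]<y1)&(W[...,2]>z0)&(W[...,2]<z1); return W[m]
for x0,x1 in ((.49,.525),(.55,.59)):
    r=sel(x0,x1,.02,.23,.013,.024)
    if len(r)>9: p=np.polyfit(r[:,1],r[:,0],1); print('rail',len(r),p,np.polyval(p,.1),np.polyval(p,.238),r.min(0),r.max(0))
r=sel(.48,.6,.2,.36,.08,.096)
if len(r)>9: print('roof',len(r),r.min(0),r.max(0),cv2.minAreaRect(r[:,:2].astype(np.float32)))
E
python3 lane.py w4.png
```

```text
t 6.45 pos [0.5401 0.0942 0.1715] yaw x 91.47 F [-0.4 -0.8 -2.9] M [-0.16 -0.09 -0.01] w 0.0235
bar plane tool: dz/dx 0.0008 dz/dy -0.0022 z0 0.0126 n 10735
bar rect tool ((0.058203745633363724, -0.0004657525569200516), (0.10876435041427612, 0.036060478538274765), 0.09313105046749115) world ((0.5381289124488831, 0.1523178219795227), (0.03606041148304939, 0.10876387357711792), 1.378913402557373) z med 0.1588366234697957
nose x 0.1125877949956713 y lims -0.018486015900666473 0.01761688122964328
rail 434 [-0.02366876  0.50823213] 0.5058652514672539 0.5025989625488175 [0.50177464 0.05792304 0.01480362] [0.50727099 0.22999199 0.02015667]
rail 357 [-0.02453557  0.57445033] 0.5719967690021388 0.5686108599600769 [0.56823871 0.05967537 0.01571446] [0.57369703 0.229723   0.02007213]
```

View pics/w4.png

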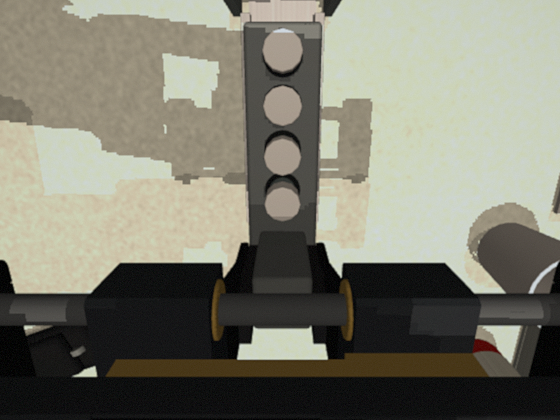

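The rack is above the lane and lined up with it; the tunnel mouth shows at the top around (285,10). I lower it quickly first, then slowly.

{"api": "move_arm", "payload": {
  "rows": [-1,6,-20,0,0,0,1,0,0,-30,0,0,0,1,0,0,-25,0,0,0,1,0,0,-15,0,0,0,1,0,0,-8,0,0,0,1,0,0,-5,0,0,0,1,0,0,0,0,0,0,1,0,0,0,0,0,0,1]
}}

```text
time: 7.3
position: [0.5408, 0.1006, 0.0702]
tool_rot: [0.698, 0.716, 0.0, 0.001]
ft_force: [0.3, 0.3, -2.7]
grip_width: 0.0237
```

```bash
python3 lane.py w5.png
```

```text
t 7.3 pos [0.5408 0.1006 0.0702] yaw x 91.47 F [ 0.3  0.3 -2.7] M [-0.08 -0.14 -0.  ] w 0.0237
bar plane tool: dz/dx 0.0011 dz/dy -0.0027 z0 0.0126 n 10721
bar rect tool ((0.05825561285018921, -0.0004925895482301712), (0.10865488648414612, 0.036024514585733414), 0.07440795004367828) world ((0.5388813018798828, 0.15877611935138702), (0.0360240563750267, 0.10865471512079239), 1.3906277418136597) z med 0.0576072404083748
nose x 0.11258344769046673 y lims -0.018520061309509502 0.017539632270901887
rail 3636 [-0.02179651  0.51117332] 0.5089936682144716 0.5059857495512287 [0.50181952 0.06846542 0.01300267] [0.51334149 0.22991107 0.02031551]
rail 3473 [-0.02752787  0.57158208] 0.5688292950289099 0.5650304492221181 [0.56163242 0.07546044 0.01300773] [0.57345519 0.22992038 0.02000892]
roof 484 [0.53056545 0.20000442 0.08144755] [0.54539352 0.20580801 0.08563981] ((0.5379616618156433, 0.2029116451740265), (0.014826387166976929, 0.005779604893177748), 0.3770694434642792)
```

{"api": "move_arm", "payload": {
  "rows": [0,0,-2,0,0,0,1,0,0,-2,0,0,0,1,0,0,-2,0,0,0,1,0,0,-1,0,0,0,1,0,0,0,0,0,0,1]
}}

```text
time: 7.85
position: [0.54, 0.1009, 0.0623]
tool_rot: [0.698, 0.716, -0.0, -0.0]
ft_force: [-0.9, -0.2, -3.3]
grip_width: 0.0234
```

{"api": "move_arm", "payload": {
  "rows": [-1,0,-1,0,0,0,1,0,0,-1,0,0,0,1,0,0,0,0,0,0,1]
}}

```text
time: 8.15
position: [0.5391, 0.1008, 0.0604]
tool_rot: [0.698, 0.716, -0.0, -0.0]
ft_force: [-0.3, -0.9, -4.0]
grip_width: 0.0235
```

{"api": "move_arm", "payload": {
  "rows": [0,0,-1,0,0,0,1,0,0,0,0,0,0,1]
}}

```text
time: 8.35
position: [0.5392, 0.1008, 0.0595]
tool_rot: [0.698, 0.716, -0.0, -0.0]
ft_force: [0.0, 0.3, -3.0]
grip_width: 0.0235
```

{"api": "move_arm", "payload": {
  "rows": [0,0,-1,0,0,0,1,0,0,0,0,0,0,1]
}}

```text
time: 8.55
position: [0.5393, 0.1008, 0.0585]
tool_rot: [0.698, 0.716, 0.0, 0.0]
ft_force: [0.2, 1.2, -3.6]
grip_width: 0.0235
```

{"api": "move_arm", "payload": {
  "rows": [0,0,-1,0,0,0,1,0,0,0,0,0,0,1]
}}

```text
time: 8.75
position: [0.5393, 0.1008, 0.0584]
tool_rot: [0.698, 0.716, 0.0, 0.0]
ft_force: [-1.0, -0.9, 4.5]
grip_width: 0.0236
```

{"api": "move_arm", "payload": {
  "rows": [0,0,-0.5,0,0,0,1,0,0,0,0,0,0,1]
}}

```text
time: 8.95
position: [0.5394, 0.1008, 0.0584]
tool_rot: [0.698, 0.716, 0.0, 0.0]
ft_force: [-1.4, -1.3, 8.1]
grip_width: 0.0238
```

{"api": "move_arm", "payload": {
  "rows": [0,0,1.3,0,0,0,1,0,0,0,0,0,0,1]
}}

```text
time: 9.15
position: [0.5395, 0.1008, 0.0584]
tool_rot: [0.698, 0.716, 0.0, 0.0]
ft_force: [-0.8, 0.2, 1.1]
grip_width: 0.0234
```

{"api": "move_arm", "payload": {
  "rows": [-0.1,3,0,0,0,0,1,-0.1,5,0,0,0,0,1,-0.1,5,0,0,0,0,1,-0.1,5,0,0,0,0,1,-0.1,4,0,0,0,0,1]
}}

```text
time: 9.65
position: [0.5389, 0.1232, 0.0584]
tool_rot: [0.698, 0.716, 0.0, 0.0]
ft_force: [0.2, -3.8, 2.3]
grip_width: 0.0236
```

{"api": "move_arm", "payload": {
  "rows": [-0.1,5,0,0,0,0,1,-0.1,5,0,0,0,0,1,-0.1,5,0,0,0,0,1,-0.1,3,0,0,0,0,1,0,2,0,0,0,0,1]
}}

```text
time: 10.15
position: [0.5383, 0.1431, 0.0584]
tool_rot: [0.698, 0.716, -0.0, 0.0]
ft_force: [0.0, -4.3, 2.6]
grip_width: 0.0234
```

{"api": "move_arm", "payload": {
  "rows": [0,1,0.5,0,0,0,1,0,2,0,0,0,0,1,-0.1,2,0,0,0,0,1]
}}

```text
time: 10.45
position: [0.5378, 0.1482, 0.0584]
tool_rot: [0.698, 0.716, -0.0, -0.0]
ft_force: [0.3, -0.7, -2.2]
grip_width: 0.0236
```

{"api": "move_arm", "payload": {
  "rows": [0,2,0,0,0,0,1,-0.1,2,0,0,0,0,1,0,1,0,0,0,0,1]
}}

```text
time: 10.75
position: [0.5378, 0.1533, 0.0586]
tool_rot: [0.698, 0.716, -0.0, -0.0]
ft_force: [0.4, -0.5, -3.6]
grip_width: 0.0235
```

{"api": "move_arm", "payload": {
  "rows": [0,2,0,0,0,0,1,-0.1,2,0,0,0,0,1,0,1,0,0,0,0,1]
}}

```text
time: 11.05
position: [0.5379, 0.1581, 0.0588]
tool_rot: [0.698, 0.716, 0.0, -0.0]
ft_force: [-0.5, -0.1, -4.2]
grip_width: 0.0238
```

{"api": "move_arm", "payload": {
  "rows": [0,2,-0.3,0,0,0,1,-0.1,2,0,0,0,0,1,0,1,0,0,0,0,1]
}}

```text
time: 11.35
position: [0.5379, 0.163, 0.0585]
tool_rot: [0.698, 0.716, 0.0, -0.0]
ft_force: [0.5, 0.1, -3.5]
grip_width: 0.0238
```

{"api": "move_arm", "payload": {
  "rows": [0,2,0,0,0,0,1,-0.1,2,0,0,0,0,1,0,1,0,0,0,0,1]
}}

```text
time: 11.65
position: [0.5378, 0.168, 0.0586]
tool_rot: [0.698, 0.716, 0.0, 0.0]
ft_force: [0.8, -0.9, -4.0]
grip_width: 0.0237
```

{"api": "move_arm", "payload": {
  "rows": [0,2,0,0,0,0,1,-0.1,2,0,0,0,0,1,0,1,0,0,0,0,1]
}}

```text
time: 11.95
position: [0.5378, 0.1719, 0.0587]
tool_rot: [0.697, 0.717, -0.001, 0.001]
ft_force: [0.4, -6.3, -1.3]
grip_width: 0.0239
```

{"api": "move_arm", "payload": {
  "rows": [0,0,-0.3,0,0,0,1,0,0,0,0,0,0,1]
}}

```text
time: 12.15
position: [0.5378, 0.1717, 0.0586]
tool_rot: [0.698, 0.716, -0.001, 0.001]
ft_force: [0.0, -4.6, 0.3]
grip_width: 0.0236
```

{"api": "move_arm", "payload": {
  "rows": [0,1,0,0,0,0,1,0,0,0,0,0,0,1]
}}

```text
time: 12.35
position: [0.5378, 0.1723, 0.0587]
tool_rot: [0.697, 0.717, -0.001, 0.001]
ft_force: [-0.7, -7.8, 0.2]
grip_width: 0.0237
```

```bash
python3 lane.py w6.png; python3 -c "
from h import *
print(robot.get_obs()['ft_force'],robot.get_obs()['position'])"
```

```text
t 12.35 pos [0.5378 0.1723 0.0587] yaw x 91.56 F [-0.7 -7.8  0.2] M [-1.23 -0.01  0.06] w 0.0237
bar plane tool: dz/dx -0.0037 dz/dy -0.0016 z0 0.0127 n 4516
bar rect tool ((0.03239740431308746, -0.0005107894539833069), (0.05719731003046036, 0.0360398031771183), 0.08942466974258423) world ((0.5364285707473755, 0.20460069179534912), (0.03603985160589218, 0.05720383673906326), 1.4663972854614258) z med 0.04602305757452321
nose x 0.060976035437597546 y lims -0.018562482974328286 0.017528701920113507
rail 1808 [-0.03002506  0.51268604] 0.5096835338863176 0.5055400752432037 [0.50189947 0.07511127 0.01301987] [0.51354669 0.22900565 0.01995883]
rail 1798 [-0.02047384  0.57029568] 0.5682482995549519 0.5654229092681676 [0.56155135 0.07639906 0.01300293] [0.57146183 0.22999524 0.02000217]
roof 32371 [0.49249636 0.2371051  0.08375318] [0.57753873 0.2851036  0.09058936] ((0.5350058078765869, 0.2610263526439667), (0.0842953771352768, 0.0464349240064621), 1.222597599029541)
[-0.43979051 -7.09679857  0.58200235] [0.53784639 0.17221908 0.05865725]
```

View pics/w6.png

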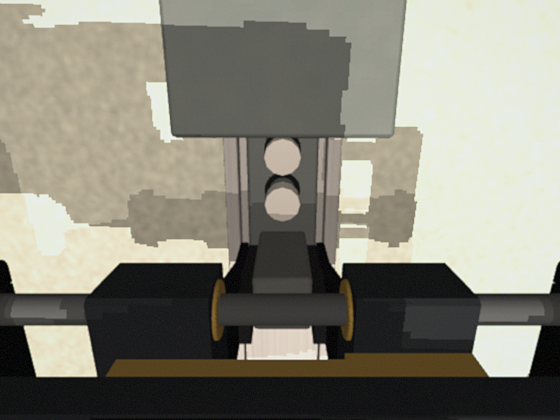

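It came up firm at TCP y ≈ 0.1715 (nose about 46 mm into the tunnel). The force rises about 4–5 N per mm, which matches the rubber stop rather than a snag. The picture shows the rack flat between the rails, its front under the tunnel roof (edge at row ~135). I'll ease the pressure before opening so it doesn't rebound.

{"api": "move_arm", "payload": {
  "rows": [0,-0.6,0,0,0,0,1,0,-0.6,0,0,0,0,1,0,0,0,0,0,0,1]
}}

```text
time: 12.7
position: [0.5378, 0.1717, 0.0585]
tool_rot: [0.698, 0.716, -0.0, 0.0]
ft_force: [-1.6, -5.3, -0.8]
grip_width: 0.0238
```

{"api": "move_arm", "payload": {
  "rows": [0,-0.5,0,0,0,0,1,0,0,0,0,0,0,1]
}}

```text
time: 12.9
position: [0.5378, 0.1715, 0.0585]
tool_rot: [0.698, 0.716, -0.0, 0.0]
ft_force: [-0.1, -6.1, 0.1]
grip_width: 0.0239
```

{"api": "move_arm", "payload": {
  "rows": [0,0,0,0,0,0,0.5,0,0,0,0,0,0,0.5,0,0,0,0,0,0,0.5,0,0,0,0,0,0,0.5,0,0,0,0,0,0,0.5,0,0,0,0,0,0,0.5]
}}

```text
time: 13.5
position: [0.5377, 0.1723, 0.0583]
tool_rot: [0.698, 0.716, 0.0, -0.0]
ft_force: [0.8, -0.3, 0.0]
grip_width: 0.0432
```

```bash
python3 lane.py w7.png
```

```text
t 13.5 pos [0.5377 0.1723 0.0583] yaw x 91.49 F [ 0.8 -0.3  0. ] M [-0.05 -0.12  0.03] w 0.0432
bar plane tool: dz/dx -0.0062 dz/dy 0.0008 z0 0.0126 n 5137
bar rect tool ((0.01712401956319809, -0.0005155056715011597), (0.08788517117500305, 0.03604689612984657), 0.12799955904483795) world ((0.536771833896637, 0.18940076231956482), (0.03604692593216896, 0.08788453042507172), 1.3648778200149536) z med 0.04584129409622803
nose x 0.06105756891784747 y lims -0.01859810011789522 0.01753081203964522
rail 2072 [-0.02728981  0.51239528] 0.509666297801393 0.5059003035999927 [0.50167187 0.07591889 0.01301084] [0.51348257 0.22912846 0.01982912]
rail 2062 [-0.0220225   0.57035922] 0.5681569745293465 0.5651178697925098 [0.56169484 0.07523597 0.01301827] [0.57344667 0.22999538 0.01999655]
roof 32360 [0.49233826 0.23720239 0.08500291] [0.57733632 0.28502894 0.09055816] ((0.5350018739700317, 0.26111388206481934), (0.08450381457805634, 0.04589267075061798), 1.5029970407485962)
```

View pics/w7.png

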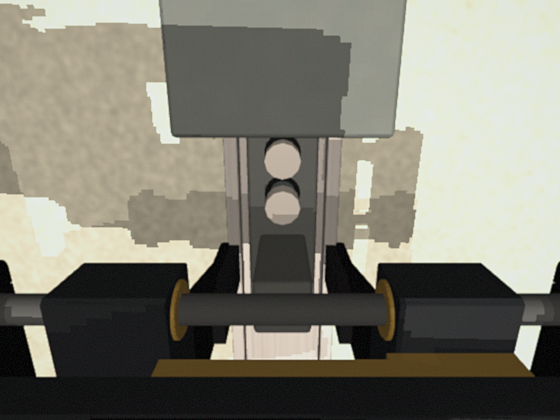

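{"api": "move_arm", "payload": {
  "rows": [0,0,0,0,0,0,0,0,0,0,0,0,0,0,0,0,10,0,0,0,0,0,0,25,0,0,0,0,0,0,35,0,0,0,0,0,0,40,0,0,0,0,0,0,40,0,0,0,0,0,0,0,0,0,0,0,0,-20,0,0,0,0,0,0,-40,0,0,0,0,0,0,-20,0,0,0,0,0,0,0,0,0,0,0,0]
}}

```text
time: 14.75
position: [0.5375, 0.0899, 0.2082]
tool_rot: [0.699, 0.715, -0.0, -0.0]
ft_force: [-0.3, 0.3, 0.8]
grip_width: 0.0871
```

```bash
python3 - <<'E'
from h import *
for n,f in (('wrist','w8.png'),('top','t8.png'),('scene','s8.png')):
    c=snap(n,f); W=c['W']
    def sel(x0,x1,y0,y1,z0,z1): 
        m=(W[...,0]>x0)&(W[...,0]<x1)&(W[...,1]>y0)&(W[...,1]<y1)&(W[...,2]>z0)&(W[...,2]<z1); return W[m]
    g=sel(.5,.58,.1,.236,.085,.112); b=sel(.51,.57,.1,.236,.038,.056)
    for nm,q in(('grip',g),('bar',b)):
        if len(q)>9: print(n,nm,len(q),q.min(0).round(4),q.max(0).round(4),cv2.minAreaRect(q[:,:2].astype(np.float32)),np.median(q[:,2]))
    if len(b)>9: print(np.linalg.lstsq(np.c_[b[:,:2],np.ones(len(b))],b[:,2],rcond=None)[0])
    s=sel(.55,.67,-.33,-.17,.02,.11); print('short',len(s),cv2.minAreaRect(s[:,:2].astype(np.float32)) if len(s) else '')
print(robot.get_obs()['time'],robot.get_obs()['position'])
E
```

```text
wrist grip 1080 [0.5255 0.1594 0.0951] [0.5491 0.1832 0.1001] ((0.5371756553649902, 0.1713399738073349), (0.023338405415415764, 0.02341364324092865), 1.3277784585952759) 0.09775397816435412
wrist bar 2978 [0.5181 0.143  0.0424] [0.5557 0.236  0.0527] ((0.5366791486740112, 0.18984824419021606), (0.036124661564826965, 0.09314651042222977), 1.3766683340072632) 0.04588129041009266
[-0.00020169  0.00296058  0.04539038]
short 0 
short 464 ((0.6039231419563293, -0.2538425326347351), (0.0979505255818367, 0.03655106946825981), 79.25765991210938)
scene grip 55 [0.5277 0.1539 0.0856] [0.5713 0.236  0.1022] ((0.5492585897445679, 0.19523315131664276), (0.08461978286504745, 0.03768185153603554), 85.63700866699219) 0.09346215399858875
scene bar 186 [0.5181 0.139  0.0382] [0.557  0.2347 0.0557] ((0.5377445816993713, 0.1866701990365982), (0.03801598399877548, 0.09570793062448502), 0.8213019371032715) 0.04576895674104563
[-0.05816991  0.0136886   0.07505751]
short 554 ((0.6053711771965027, -0.2566732168197632), (0.0986277386546135, 0.03840579092502594), 77.98601531982422)
14.9 [0.53745444 0.092619   0.2081429 ]
```

View pics/w8.png

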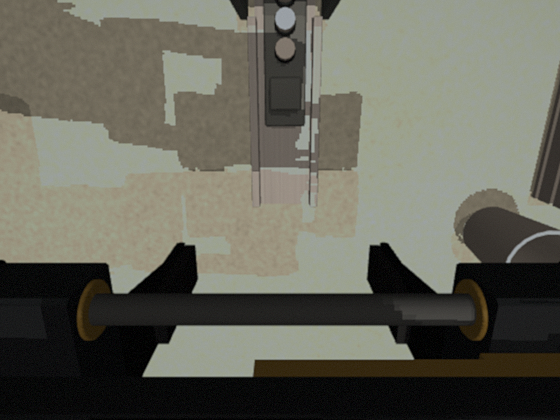

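View pics/s8.png

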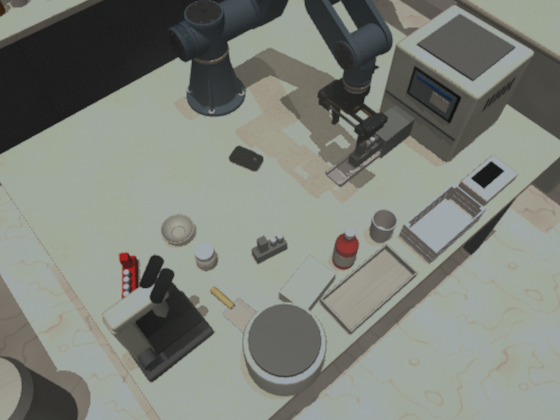

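```bash
python3 -c "
from h import *
o=robot.get_obs(); print(o['time'],o['position'],o['ft_force'],o['joint_velocities'].round(3))
print(robot.hand_in())"
```

```text
14.9 [0.53745444 0.092619   0.2081429 ] [0.53506732 1.05170945 0.7811681 ] [ 0.016  0.001 -0.004 -0.002 -0.    -0.001]
the job is handed in; nothing more can be done
None
```

The long rack is loaded, up against the stop, released, and handed in at 14.9 s of the 43 s allowed. The hand-in gives no verdict, so success rests on my own checks.

**What I did:** I gripped the grey four-tube rack by its grip block, carried it level to the lane and set it down with the tubes towards the tunnel. I then slid it in by 5 mm moves until it came up firm. Before opening the fingers I eased back slightly, to about 5–6 N, then lifted the arm clear.

**Last checks:**
- **Stop:** the nose halted about 46 mm inside the tunnel. The force rose about 3–5 N per mm, which matches the rubber stop, and peaked at about 8 N in the readings. The sensing plate can't be seen or read, so "home" rests on that force and on the rack's position.
- **Position after release:** the grip is where it was at contact, to within about 2–3 mm. The rack is about 0.5–1 mm off the lane centre and in line with it to about 0.1°. The bar top is at 46 mm, so it lies flat on the lane floor.
- **Short rack:** it is where it started, to about 1 mm in the top view and 2 mm in the scene view. The red look-alike was not touched.

**Disagreements:**
- The arm was still drifting about 2–3 mm when I took the last wrist picture, which is most of that uncertainty.
- The scene camera's grip and tilt readings were spoiled because the gripper was in its view, so I did not use them.

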